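# Fetch the battery pack from behind the supplies and charge it

### The job

The black battery pack in the wooden crate needs charging, but the yellow can, the blue jar and the green bottle hem it in. Stand all three upright in the grey side tray, then lay the battery pack flat on the white charger, inside the drawn outline and square with it, and only then stand each of the three back upright on the middle of the mat of its own colour in the crate. Don't tip any of them over.

Things in the scene. Friction and masses are not known exactly. Their poses are not given: they have to be found in the camera images.
- can_yellow: yellow spray can with a thin black band and a black cap, upright; 48 mm diameter and straight-sided up to 70 mm, 95 mm tall with the cap, about 0.24 kg; origin at the centre of its underside, z up its axis; starts on the yellow mat
- jar_blue: blue jar with a white band and a white lid, upright; 53 mm diameter and straight-sided, 80 mm tall, the top 14 mm being the lid, about 0.28 kg; origin at the centre of its underside, z up its axis; starts on the blue mat
- bottle_green: green bottle with a narrow white cap, upright; 46 mm diameter and straight-sided up to 66 mm, then tapering, 98 mm tall, about 0.22 kg; origin at the centre of its underside, z up its axis; starts on the green mat
- battery: black battery pack with an orange stripe and three brass contacts on top, lying flat on the crate floor (6 mm above the table) between the three supplies, which stand about 62 mm from it, centre to centre, on three sides (one towards the robot, one to the left, one to the right); 52 (x) x 44 (y) x 30 (z) mm, about 0.16 kg; origin at the centre of its underside, x along its length, z up
- mat_yellow: yellow square mat, 64 x 64 x 4 mm, lying fixed on the floor of a low wooden crate; origin at the centre of its underside (6 mm above the table), x and y along its edges; home of the yellow can
- mat_blue: blue square mat, 64 x 64 x 4 mm, lying fixed on the floor of a low wooden crate; origin at the centre of its underside (6 mm above the table), x and y along its edges; home of the blue jar
- mat_green: green square mat, 64 x 64 x 4 mm, lying fixed on the floor of a low wooden crate; origin at the centre of its underside (6 mm above the table), x and y along its edges; home of the green bottle
- charger: white charging plate fixed to the table, 120 (x) x 100 (y) x 12 mm, flat top with a black drawn outline (68 x 60 mm inside) about its middle, its long side along x, where the battery pack lies lengthwise, either end first; origin at the centre of its underside. It stands to one side of the crate, left or right
- side_tray: grey open tray fixed to the table, outside 270 (x) x 120 (y) mm, floor 5 mm thick, walls 5 mm thick and 15 mm high; origin at the centre of its underside, x along its length; empty at the start, room for the three supplies in a row. It stands on the other side of the crate from the charger
- crate: low wooden crate fixed to the table, outside 190 (x) x 216 (y) mm, floor 6 mm thick, walls 6 mm thick, 35 mm high; origin at the centre of its underside, -x towards the robot; it also holds a small brown tape roll (18 mm high) and a mains plug (26 mm high) in its two corners nearest the robot
Mind the look-alikes: they are no part of the job. What is shaped like the battery but purple is not meant.

How it is judged:
On the way, in this order (a step that is already met when the one before it is completed fails the run):
1. the yellow can, the blue jar and the green bottle all stand upright in the side tray, let go (x of can_yellow in the frame of side_tray between -0.125 and 0.125 m and y of can_yellow in the frame of side_tray between -0.05 and 0.05 m and z of each of can_yellow, jar_blue, bottle_green in the frame of side_tray below 0.011 m and angle between each of can_yellow, jar_blue, bottle_green's own z axis and vertical below 0.1 rad and contact force between the fingers and can_yellow below 0.2 N and x of jar_blue in the frame of side_tray between -0.125 and 0.125 m and y of jar_blue in the frame of side_tray between -0.05 and 0.05 m and contact force between the fingers and jar_blue below 0.2 N and x of bottle_green in the frame of side_tray between -0.125 and 0.125 m and y of bottle_green in the frame of side_tray between -0.05 and 0.05 m and contact force between the fingers and bottle_green below 0.2 N), for 0.2 s.
2. the battery pack lies on the charger inside the outline, let go, while the three still stand in the side tray (all of step 1 and horizontal distance between battery and charger below 0.012 m and z of battery in the frame of charger below 0.017 m and angle between battery's own z axis and vertical below 0.1 rad and angle between the x axis of battery and the x axis of charger, either way round below 0.2 rad and contact force between the fingers and battery below 0.2 N and linear speed of battery below 0.02 m/s), for 0.2 s.
At the end, for the whole second after the job is handed in: The can, the jar and the bottle each stand upright (within 0.1 rad) on the mat of their own colour, within 12 mm of its centre; the battery pack lies flat on the charger within 12 mm of the centre of the outline and within 0.2 rad of its direction (either way round); all is released and at rest (horizontal distance between can_yellow and mat_yellow below 0.012 m and z of can_yellow in the frame of mat_yellow below 0.009 m and angle between each of can_yellow, jar_blue, bottle_green, battery's own z axis and vertical below 0.1 rad and horizontal distance between jar_blue and mat_blue below 0.012 m and z of jar_blue in the frame of mat_blue below 0.009 m and horizontal distance between bottle_green and mat_green below 0.012 m and z of bottle_green in the frame of mat_green below 0.009 m and horizontal distance between battery and charger below 0.012 m and z of battery in the frame of charger below 0.017 m and angle between the x axis of battery and the x axis of charger, either way round below 0.2 rad and contact force between the fingers and battery below 0.2 N and linear speed of each of battery, can_yellow, jar_blue, bottle_green below 0.02 m/s and contact force between the fingers and can_yellow below 0.2 N and contact force between the fingers and jar_blue below 0.2 N and contact force between the fingers and bottle_green below 0.2 N); the robot touches nothing.
It fails at once if the can, the jar or the bottle is tipped over (more than 0.6 rad) (angle between any of can_yellow, jar_blue, bottle_green's own z axis and vertical above 0.6 rad).
It also fails if it takes over 144 s, if anything falls off the work surface, if the arm or the gripper's body presses on something with over 40 N, if the wrist force passes 120 N, or if a joint passes its speed limit or range.

### The arm

A 7-joint arm with a two-finger parallel gripper is mounted at the origin on the work surface. World frame = base frame: x ahead of the robot, y to its left, z up, the work surface at z = 0. Lengths are in m, angles in rad, forces in N, time in s.
With the tool pointing down it reaches from about 0.425 to 0.925 m from the base axis. Payload 6.8 kg.
Tool frame: the origin (TCP) lies midway between the tips of the shut fingers; the grasp point (between the pads) lies bot.grip_point_offset behind it (bot.grip_point_offset is the distance from the TCP to the grasp point, in m); z points along the fingers, y is the line along which they close (so a half turn about z gives the same grasp; the last joint's range is limited). The gripper opens to 85 mm and grips with 20 to 120 N. Pads are 22 mm wide; open, the fingers measure 114 mm over their backs; the gripper's body (76 mm by 85 mm) begins 54 mm behind the grasp point. The pads swing forward as they close: fully open they stand 13 mm farther back than shut.
Start: joints at [1.15, 0.477, 0.022, 1.555, -0.011, 1.109, -0.083], TCP at [0.208, -0.642, 0.231] pointing down, gripper open.
Joint ranges: [-2.96, 2.96], [-0.34, 2.1], [-1.41, 1.46], [0.24, 2.44], [-1.37, 4.51], [0.17, 1.92], [-2.96, 2.96]. Speed limits (rad/s): [2.39, 2.39, 3.14, 3.14, 3.14, 3.14, 3.14].

### API

Orientations are given as a unit quaternion [w, x, y, z].
In Python, from station import get_obs, cams, job, bot gives the robot as it stands.
- The arm moves only by the tool arm_command, never from a script. Its argument "rows" is a list that holds one entry, the list of rows, each a list of 5 numbers: the finger opening in mm, from 0 to 85.4, then the shift along the world's x, y, z in units of 60 mm (1.0 is 60 mm), then the turn about the world's z in units of 0.08 rad (1.0 is 0.08 rad). In form: [[[grip, x, y, z, turn], ...]]. A call has exactly 10 rows; each row shifts and turns the commanded pose from where the row before left it; what a row does not reach is not made up. A row lasts 1/8 s, in which the tool goes at most 62.5 mm and 10.7 degrees, less where a joint would pass 70% of its speed; a pose out of reach is approached as far as the arm can. A call with a number of a shift or a turn outside -1 to 1 is refused whole. A call with a gripper value outside its range is refused whole. The fingers move at their own pace and stop on an object; "newtons" is the grip in N (left out, the last holds). Time passes only in rows, so rows that do not move let the fingers close, or fill a call up. It gives the time, the measured TCP pose, the force, the opening and the grip force at its end, in the units of the state.
- get_obs(): the state, without advancing time (a new reading comes with each control period).
- cams.read_camera(name): name is "scene" or "top" or "wrist"; returns the picture (400x640x3 uint8, red, green, blue); there is no depth.
- cams.camera_params(name): a dict with "K" (3x3 intrinsics, pixels), "extrinsics" (4x4, takes a point from camera to world coordinates). Camera axes: x right, y down, z forward; pixel columns grow to the right and rows downward; lengths in m; the calibration is good to about 2 mm. A picture is of the moment at which its call begins: read the wrist's pose just before it. camera_params takes no time and is no camera call; for the wrist camera it gives the pose at the moment of the call.
- job.hand_in(): hands the job in; it is judged then, once.
The state is a dict: "t": time; "q": joint angles; "joint_vel": joint speeds; "joint_torque": joint torques, N m; "eef_pos": TCP position; "tool_rot": TCP orientation; "contact_force": force on the tool from outside, world axes, zero at the start; "torque": the same for the moment, N m; "gripper_width": opening from 0.0 (shut) to 1.0 (fully open); "grasp_force": force on a finger pad.
Only numpy, scipy, OpenCV 4.12 (cv2) and the standard library are available. Lean on these libraries where they do the work, as an engineer would, in place of code of your own. Each camera call takes 0.05 s, during which the arm holds its last target. There are 200 camera calls.

## Working session

There is one attempt and no reset: what is moved stays moved. The work goes in short steps, Python scripts to look and compute and a tool call to move; the robot and the scene stay as the last step left them, time stands still between calls to the robot, and variables do not carry over. Pictures are saved under pics/ and viewed, at most 14 in all, crops included, and the job is handed in when it is done.

Besides the shell and the picture viewer there is one more tool, called after "Call:" in YAML: its name, and indented under it one key for each argument. arm_command: Moves the arm, as the interface text tells. Its arguments: {"type":"object","properties":{"rows":{"type":"array"},"newtons":{"type":"number"}},"required":["rows"]}

```bash
mkdir -p pics
python3 - <<'E'
from station import get_obs,cams,job,bot
import cv2,numpy as np
o=get_obs();print({k:np.round(v,3) for k,v in o.items()},bot.grip_point_offset)
for n in("scene","top"):
    im=cams.read_camera(n);cv2.imwrite(f"pics/{n}0.png",im[:,:,::-1]);p=cams.camera_params(n);print(n,np.round(p["K"],1).tolist(),np.round(p["extrinsics"],3).tolist())
E
```

```text
{'t': np.float64(0.0), 'q': array([ 1.15 ,  0.478,  0.022,  1.556, -0.012,  1.109, -0.083]), 'joint_vel': array([-0.001, -0.002,  0.   ,  0.001, -0.001, -0.001,  0.   ]), 'joint_torque': array([-0.0000e+00, -5.9646e+01,  1.6080e+00, -2.8120e+01,  1.2000e-02,
        9.0000e-03, -0.0000e+00]), 'eef_pos': array([ 0.208, -0.642,  0.23 ]), 'tool_rot': array([-0.001,  0.988,  0.156, -0.   ]), 'contact_force': array([ 0.544, -0.381, -0.019]), 'torque': array([ 0.025,  0.005, -0.011]), 'grasp_force': np.float64(0.0), 'gripper_width': np.float64(1.001)} 0.0187
scene [[500.8, 0.0, 320.6], [0.0, 500.8, 188.6], [0.0, 0.0, 1.0]] [[-0.878, 0.309, -0.366, 0.931], [0.479, 0.562, -0.675, 0.731], [-0.003, -0.768, -0.641, 0.726], [0.0, 0.0, 0.0, 1.0]]
top [[502.9, 0.0, 325.4], [0.0, 502.9, 195.2], [0.0, 0.0, 1.0]] [[-0.0, -0.993, 0.122, 0.419], [-1.0, -0.001, -0.011, 0.002], [0.011, -0.122, -0.992, 1.028], [0.0, 0.0, 0.0, 1.0]]
```

View pics/scene0.png

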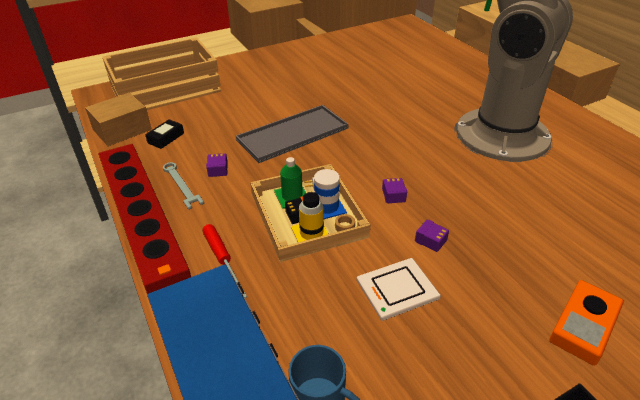

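View pics/top0.png

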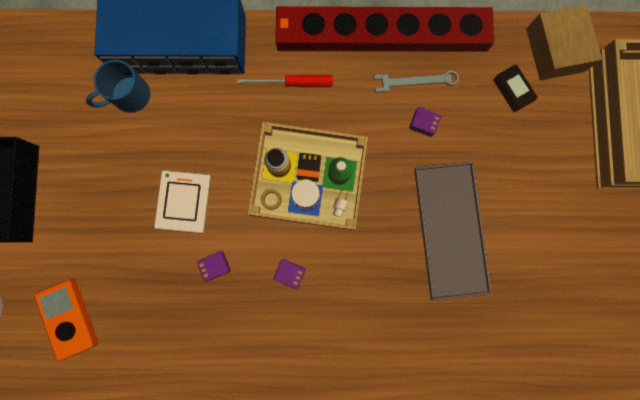

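The scene picture shows the crate at (310,210), the charger at (398,288) and the side tray at (293,133). In the top picture (+x up, +y left):
- Can (278,162), jar (305,194), bottle (340,172)
- Charger (182,202), tray (452,232)

Candidates for the battery in the top picture are the black pack with an orange stripe in the crate (309,165) and the purple look-alikes at (425,121), (290,273) and (213,266). There are also black gadgets at (515,88) and (15,190). By the description it's the one at (309,165), and I'll check that in a crop.

```bash
cat > h.py <<'E'
from station import get_obs,cams,job,bot
import cv2,numpy as np
def cast(n,uv,z,P=None):
    p=P or cams.camera_params(n);E=np.array(p["extrinsics"]);K=np.array(p["K"])
    uv=np.atleast_2d(np.asarray(uv,float));d=np.c_[uv,np.ones(len(uv))]@np.linalg.inv(K).T@E[:3,:3].T
    return (E[:3,3]+d*((z-E[2,3])/d[:,2])[:,None])[:,:2]
def big(m):
    c,_=cv2.findContours(m.astype(np.uint8),cv2.RETR_EXTERNAL,cv2.CHAIN_APPROX_NONE)
    return max(c,key=cv2.contourArea)[:,0,:]
def rect(pts):   # centre, size, yaw of the long side in world
    (c,s,a)=cv2.minAreaRect((pts*1000).astype(np.float32))
    if s[0]<s[1]: s=s[::-1];a+=90
    a=(a+90)%180-90
    return np.round(c,1),np.round(s,1),round(float(np.deg2rad(a)),3)
E
python3 - <<'E'
from h import *
im=cv2.imread("pics/top0.png");hsv=cv2.cvtColor(im,cv2.COLOR_BGR2HSV)
H,S,V=cv2.split(hsv)
def win(x0,y0,x1,y1):
    m=np.zeros(H.shape,bool);m[y0:y1,x0:x1]=1;return m
w=win(145,165,218,240)&(S<70)&(V>140)
w=cv2.morphologyEx(w.astype(np.uint8),cv2.MORPH_CLOSE,np.ones((7,7)))
print("charger",rect(cast("top",big(w),.012)))
t=win(405,150,500,310)&(S<70);print("tray",rect(cast("top",big(t),.015)))
j=win(285,175,325,213)&(S<60)&(V>120);c,r=cv2.minEnclosingCircle(big(j));print("jar px",c,r,cast("top",c,.090))
c2=win(262,140,295,180)&(V<75);c,r=cv2.minEnclosingCircle(big(c2));print("can",c,r,cast("top",c,.105))
b=win(325,150,355,190)&(S<80)&(V>140);c,r=cv2.minEnclosingCircle(big(b));print("bottle",c,r,cast("top",c,.108))
g=win(315,145,362,200)&(H>40)&(H<85)&(S>100);print("matg",rect(cast("top",big(g),.010)))
o=win(290,145,330,190)&(H<14)&(S>180)&(V>150);print("stripe",rect(cast("top",big(o),.036)))
cr=im[110:240,235:385];cv2.imwrite("pics/crop0.png",cv2.resize(cr,None,fx=5,fy=4.5,interpolation=cv2.INTER_CUBIC) if 0 else cv2.resize(cr,None,fx=4.5,fy=4.5,interpolation=cv2.INTER_CUBIC))
E
```

```text
charger (array([531.7, 276.2]), array([113.6,  88.3]), -0.116)
tray (array([ 449.4, -266.3]), array([208.2, 110.6]), 0.108)
jar px (317.0, 191.5) 6.576573371887207 [[0.54143403 0.00690461]]
can (274.5, 157.5) 8.860122680664062 [[0.60325421 0.0861179 ]]
bottle (341.0, 165.1875) 4.305347442626953 [[ 0.58840829 -0.03764732]]
matg (array([589.8, -38.5]), array([65.3, 63.1]), -0.14)
stripe (array([585.7,  26.2]), array([43.6, 11.3]), 1.447)
```

View pics/crop0.png

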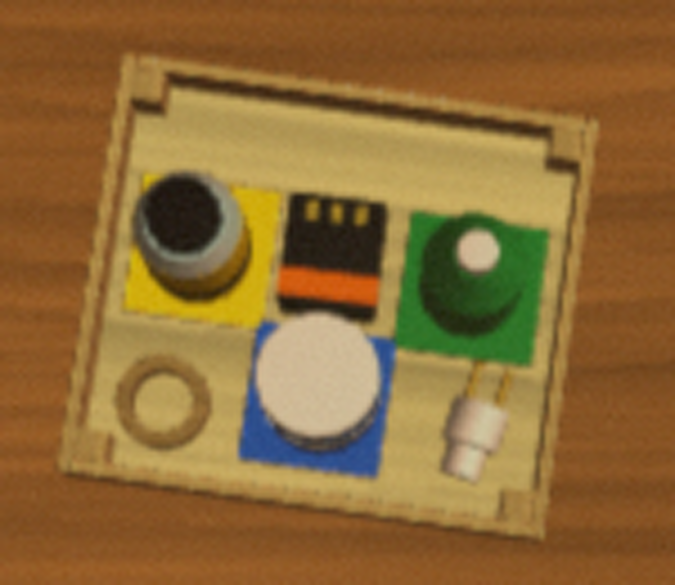

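The crop confirms the choice: the black pack with an orange stripe and three contacts is at crop (333,255). The can is at crop (183,213), the jar at (318,375) and the bottle at (478,251). I'll now refine the lid, tray and charger masks, which came out incomplete.

Run:
```python
from h import *
im=cv2.imread("pics/top0.png");hsv=cv2.cvtColor(im,cv2.COLOR_BGR2HSV)
for n,u in dict(table=(440,330),tray=(450,230),trayrim=(419,190),charger=(160,215),outl=(182,183),lid=(305,193),blackpack=(309,160),).items(): print(n,hsv[u[1],u[0]])
H,S,V=cv2.split(hsv)
def win(x0,y0,x1,y1):
    m=np.zeros(H.shape,bool);m[y0:y1,x0:x1]=1;return m
def close(m,k=9): return cv2.morphologyEx(m.astype(np.uint8),cv2.MORPH_CLOSE,np.ones((k,k)))
for s in (90,120): 
    print("tray",s,rect(cast("top",big(close(win(405,150,500,310)&(S<s))),.013)),end=" ")
    print("charger",rect(cast("top",big(close(win(145,160,220,245)&(S<s)&(V>90))),.012)))
o=win(160,178,205,226)&(V<110);print("outline",rect(cast("top",big(close(o,3)),.012)))
for n,c,z in(("jar",(305.7,193.3),.09),("can",(275.7,157.3),.105),("bottle",(341.2,165.8),.108),("batt",(309,166.7),.036)):print(n,cast("top",c,z)*1000)
for n,q in dict(blue=[(263,323),(397,340),(380,477),(240,460)],yel=[(148,175),(283,192),(262,330),(123,312)],green=[(412,211),(550,229),(532,365),(396,346)],batt=[(288,194),(386,203),(375,322),(275,310)]).items():
    print(n,rect(cast("top",np.array(q)/4.5+[235,110],.036 if n=="batt" else .010)))
```

```text
table [ 15 191 135]
tray [ 12  70 106]
trayrim [10 68 98]
charger [ 18  71 209]
outl [18 79 71]
lid [ 18  70 208]
blackpack [ 20 114  47]
tray 90 (array([ 474.8, -265.9]), array([266.6, 120. ]), 0.103) charger (array([531.4, 280.7]), array([117.1,  98.6]), -0.094)
tray 120 (array([ 474.4, -265.7]), array([268.9, 121.3]), 0.103) charger (array([531.8, 280.5]), array([119.9, 100.7]), -0.095)
outline (array([532.1, 282.1]), array([74.9, 67.4]), -0.093)
jar [[537.99621559  28.11943647]]
can [[603.63790415  83.88905018]]
bottle [[587.25514487 -38.01417644]]
batt [[598.44700333  23.28584621]]
blue (array([536.9,  30. ]), array([63.6, 63.2]), 1.449)
yel (array([604.6,  83. ]), array([65.3, 63.7]), -0.142)
green (array([588.2, -39.6]), array([63.6, 63.3]), 1.441)
batt (array([597.3,  24.3]), array([53.8, 44.6]), -0.091)
```

Call:
arm_command:
  rows:
    - [[75,0.4,0.63,-0.07,-0.35],[75,0.4,0.63,-0.07,-0.35],[75,0.4,0.63,-0.07,-0.35],[75,0.4,0.63,-0.07,-0.35],[75,0.4,0.63,-0.07,-0.35],[75,0.4,0.63,-0.07,-0.35],[75,0.4,0.63,-0.07,-0.35],[75,0.4,0.63,-0.07,-0.35],[75,0.4,0.63,-0.07,-0.35],[75,0.4,0.63,-0.07,-0.35]]
  newtons: 40

```text
t: 1.35
eef_pos: [0.4481, -0.2629, 0.189]
tool_rot: [-0.0, 1.0, 0.016, -0.0]
contact_force: [-0.5, -0.2, 0.5]
gripper_width: 0.88
grasp_force: 0.0
```

Call:
arm_command:
  rows:
    - [[75,0.4,0.63,-0.07,-0.35],[75,0.4,0.63,-0.07,-0.35],[75,0.4,0.63,-0.07,-0.35],[75,0.4,0.63,-0.07,-0.35],[75,0.4,0.63,-0.07,-0.35],[75,0.33,0.61,-0.07,-0.3],[75,0,0,0,0],[75,0,0,0,0],[75,0,0,0,0],[75,0,0,0,0]]

```text
t: 2.6
eef_pos: [0.5872, -0.0399, 0.1642]
tool_rot: [0.0, 0.998, -0.066, 0.0]
contact_force: [0.0, 0.5, 0.3]
gripper_width: 0.881
grasp_force: 0.0
```

Call:
arm_command:
  rows:
    - [[75,0,0.02,-0.5,0],[75,0,0,-0.5,0],[75,0,0,-0.5,0],[75,0,0,-0.3,0],[75,0,0,-0.2,0],[75,0,0,0,0],[40,0,0,0,0],[40,0,0,0,0],[40,0,0,0,0],[40,0,0,0,0]]
  newtons: 40

```text
t: 3.85
eef_pos: [0.5885, -0.0373, 0.0454]
tool_rot: [-0.0, 0.998, -0.066, 0.001]
contact_force: [-1.1, 0.5, 6.3]
gripper_width: 0.53
grasp_force: 40.6
```

Call:
arm_command:
  rows:
    - [[40,0,0,0.2,0],[40,0,0,0.5,0],[40,0,0,0.6,0],[40,0,0,0.6,0],[40,-0.08,-0.5,0,0],[40,-0.08,-0.6,0,0],[40,-0.08,-0.6,0,0],[40,-0.08,-0.6,0,0],[40,-0.08,-0.6,0,0],[40,-0.08,-0.5,0,0]]

```text
t: 5.1
eef_pos: [0.558, -0.2432, 0.1586]
tool_rot: [0.0, 0.998, -0.066, -0.0]
contact_force: [0.5, -0.1, -1.6]
gripper_width: 0.526
grasp_force: 41.3
```

Call:
arm_command:
  rows:
    - [[40,-0.08,-0.26,0,0],[40,0,0,-0.5,0],[40,0,0,-0.5,0],[40,0,0,-0.5,0],[40,0,0,-0.2,0],[40,0,0,-0.1,0],[40,0,0,-0.05,0],[40,0,0,0,0],[40,0,0,0,0],[40,0,0,0,0]]

```text
t: 6.35
eef_pos: [0.5542, -0.2572, 0.0476]
tool_rot: [0.0, 0.998, -0.066, 0.0]
contact_force: [0.4, -0.4, -2.1]
gripper_width: 0.523
grasp_force: 41.3
```

Call:
arm_command:
  rows:
    - [[40,0,0,-0.06,0],[40,0,0,-0.05,0],[40,0,0,-0.02,0],[40,0,0,0,0],[60,0,0,0,0],[75,0,0,0,0],[75,0,0,0,0],[75,0,0,0,0],[75,0,0,0.3,0],[75,0,0,0.6,0]]

```text
t: 7.6
eef_pos: [0.553, -0.2567, 0.0936]
tool_rot: [-0.0, 0.998, -0.066, -0.001]
contact_force: [0.6, -0.2, 0.1]
gripper_width: 0.88
grasp_force: 0.0
```

Call:
arm_command:
  rows:
    - [[75,0,0,0.6,0],[75,0,0,0.4,0],[75,-0.03,0.5,0,0],[75,-0.04,0.7,0,0],[75,-0.04,0.7,0,0],[75,-0.04,0.7,0,0],[75,-0.04,0.7,0,0],[75,-0.04,0.7,0,0],[75,-0.04,0.7,0,0],[75,0,0.07,0,0]]

```text
t: 8.85
eef_pos: [0.5378, 0.0332, 0.1548]
tool_rot: [-0.001, 0.998, -0.063, 0.001]
contact_force: [0.5, -1.1, 0.1]
gripper_width: 0.876
grasp_force: 0.0
```

Run:
```python
from h import *
im=cams.read_camera("scene");cv2.imwrite("pics/s1.png",cv2.resize(im[80:280,200:460,::-1],None,fx=3,fy=3))
o=get_obs();print(o["eef_pos"])
```

```text
[0.5379749  0.03146757 0.15453948]
```

View pics/s1.png

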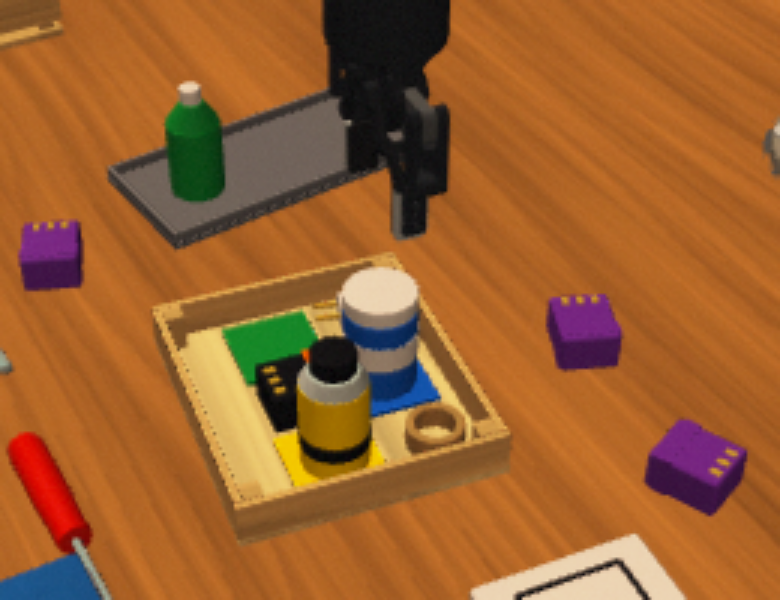

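The crop shows the bottle upright in the tray at about (195,155), and the gripper above the jar at (380,330). Next is the jar.

Call:
arm_command:
  rows:
    - [[75,0,0,-0.5,0],[75,0,0,-0.5,0],[75,0,0,-0.5,0],[75,0,0,-0.25,0],[75,0,0,-0.1,0],[75,0,0,0,0],[45,0,0,0,0],[45,0,0,0,0],[45,0,0,0,0],[45,0,0,0,0]]

```text
t: 10.15
eef_pos: [0.5388, 0.0297, 0.0436]
tool_rot: [-0.0, 0.998, -0.065, 0.001]
contact_force: [-1.1, 0.7, 7.2]
gripper_width: 0.617
grasp_force: 41.3
```

Call:
arm_command:
  rows:
    - [[45,0,0,0.2,0],[45,0,0,0.5,0],[45,0,0,0.6,0],[45,0,0,0.6,0],[45,-0.27,-0.56,0,0],[45,-0.27,-0.56,0,0],[45,-0.27,-0.56,0,0],[45,-0.27,-0.56,0,0],[45,-0.27,-0.56,0,0],[45,-0.27,-0.56,0,0]]

```text
t: 11.4
eef_pos: [0.4393, -0.1735, 0.1567]
tool_rot: [0.0, 0.998, -0.066, -0.0]
contact_force: [0.3, -0.1, -2.9]
gripper_width: 0.608
grasp_force: 43.1
```

Call:
arm_command:
  rows:
    - [[45,-0.27,-0.56,0,0],[45,-0.27,-0.56,0,0],[45,-0.2,-0.56,0,0],[45,0,0,-0.4,0],[45,0,0,-0.5,0],[45,0,0,-0.5,0],[45,0,0,-0.3,0],[45,0,0,-0.1,0],[45,0,0,-0.05,0],[45,0,0,0,0]]

```text
t: 12.65
eef_pos: [0.3965, -0.2735, 0.0459]
tool_rot: [0.0, 0.998, -0.066, 0.0]
contact_force: [-0.1, 0.3, -3.4]
gripper_width: 0.611
grasp_force: 43.0
```

Call:
arm_command:
  rows:
    - [[45,0,0,-0.06,0],[45,0,0,-0.05,0],[45,0,0,-0.02,0],[45,0,0,0,0],[60,0,0,0,0],[75,0,0,0,0],[75,0,0,0,0],[75,0,0,0,0],[75,0,0,0.3,0],[75,0,0,0.6,0]]

```text
t: 13.9
eef_pos: [0.3951, -0.2726, 0.091]
tool_rot: [-0.001, 0.998, -0.065, -0.002]
contact_force: [-0.2, -0.3, 0.9]
gripper_width: 0.877
grasp_force: 0.0
```

Call:
arm_command:
  rows:
    - [[75,0,0,0.6,0],[75,0,0,0.6,0],[75,0.35,0.6,0,0],[75,0.35,0.6,0,0],[75,0.35,0.6,0,0],[75,0.35,0.6,0,0],[75,0.35,0.6,0,0],[75,0.35,0.6,0,0],[75,0.35,0.6,0,0],[75,0.35,0.6,0,0]]

```text
t: 15.15
eef_pos: [0.5646, 0.0158, 0.1634]
tool_rot: [0.0, 0.998, -0.066, -0.0]
contact_force: [-0.4, 0.2, -0.5]
gripper_width: 0.876
grasp_force: 0.0
```

Call:
arm_command:
  rows:
    - [[75,0.35,0.6,0,0],[75,0.3,0.55,0,0],[75,0,0,0,0],[75,0,0,0,0],[75,0,0,0,0],[75,0,0,0,0],[75,0,0,0,0],[75,0,0,0,0],[75,0,0,0,0],[75,0,0,0,0]]

```text
t: 16.4
eef_pos: [0.6031, 0.0838, 0.1635]
tool_rot: [0.0, 0.998, -0.066, -0.0]
contact_force: [0.0, -0.5, 0.2]
gripper_width: 0.879
grasp_force: 0.0
```

Call:
arm_command:
  rows:
    - [[75,0,0,-0.5,0],[75,0,0,-0.5,0],[75,0,0,-0.5,0],[75,0,0,-0.33,0],[75,0,0,-0.15,0],[75,0,0,0,0],[40,0,0,0,0],[40,0,0,0,0],[40,0,0,0,0],[40,0,0,0,0]]

```text
t: 17.65
eef_pos: [0.6044, 0.0848, 0.0462]
tool_rot: [-0.001, 0.998, -0.065, 0.001]
contact_force: [0.4, 1.7, 6.5]
gripper_width: 0.551
grasp_force: 41.0
```

Call:
arm_command:
  rows:
    - [[40,0,0,0.2,0],[40,0,0,0.5,0],[40,0,0,0.6,0],[40,0,0,0.7,0],[40,-0.2,-0.5,0,0],[40,-0.2,-0.6,0,0],[40,-0.2,-0.6,0,0],[40,-0.2,-0.6,0,0],[40,-0.2,-0.6,0,0],[40,-0.2,-0.6,0,0]]

```text
t: 18.9
eef_pos: [0.5299, -0.1277, 0.165]
tool_rot: [0.0, 0.998, -0.066, -0.0]
contact_force: [0.4, 0.9, -3.4]
gripper_width: 0.555
grasp_force: 42.0
```

Call:
arm_command:
  rows:
    - [[40,-0.25,-0.6,0,0],[40,-0.25,-0.6,0,0],[40,-0.25,-0.6,0,0],[40,-0.2,-0.53,0,0],[40,0,0,0,0],[40,0,0,-0.4,0],[40,0,0,-0.5,0],[40,0,0,-0.5,0],[40,0,0,-0.3,0],[40,0,0,0,0]]

```text
t: 20.15
eef_pos: [0.4734, -0.2652, 0.0618]
tool_rot: [-0.001, 0.998, -0.065, -0.001]
contact_force: [-0.5, 0.1, -2.2]
gripper_width: 0.551
grasp_force: 42.0
```

Call:
arm_command:
  rows:
    - [[40,0,0,-0.17,0],[40,0,0,-0.1,0],[40,0,0,-0.06,0],[40,0,0,-0.02,0],[40,0,0,0,0],[60,0,0,0,0],[75,0,0,0,0],[75,0,0,0,0],[75,0,0,0.3,0],[75,0,0,0.6,0]]

```text
t: 21.4
eef_pos: [0.4733, -0.2657, 0.0962]
tool_rot: [-0.0, 0.998, -0.066, -0.001]
contact_force: [0.5, 0.4, -0.9]
gripper_width: 0.878
grasp_force: 0.0
```

Call:
arm_command:
  rows:
    - [[75,0,0,0.6,0],[75,0,0,0.6,0],[75,0,0,0.3,0],[75,0,0,0,0],[75,0,0,0,0],[75,0,0,0,0],[75,0,0,0,0],[75,0,0,0,0],[75,0,0,0,0],[75,0,0,0,0]]

```text
t: 22.65
eef_pos: [0.4741, -0.2661, 0.1856]
tool_rot: [-0.0, 0.998, -0.066, -0.0]
contact_force: [0.1, 0.4, -0.6]
gripper_width: 0.876
grasp_force: 0.0
```

Run:
```python
from h import *
print(get_obs()["eef_pos"],get_obs()["tool_rot"])
im=cams.read_camera("top");cv2.imwrite("pics/top1.png",im[:,:,::-1])
cv2.imwrite("pics/top1c.png",cv2.resize(im[100:310,235:505,::-1],None,fx=2.8,fy=2.8,interpolation=cv2.INTER_CUBIC))
```

```text
[ 0.47409363 -0.26608259  0.18564988] [-1.74316614e-05  9.97845604e-01 -6.56060040e-02 -4.69920026e-05]
```

View pics/top1c.png

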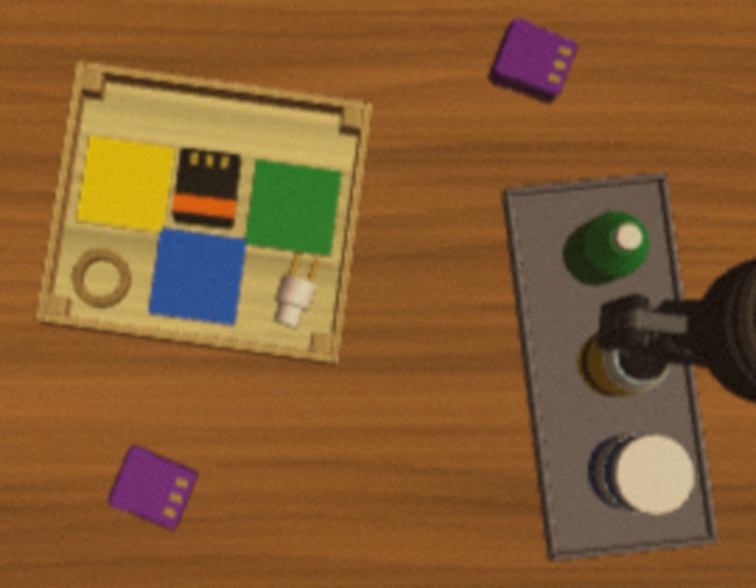

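The bottle (610,245), can (625,365) and jar (650,475) all stand in the tray. The mats and the battery at (207,188) are now in clear view, so I'll measure them.

Run:
```python
from h import *
im=cv2.imread("pics/top1.png");H,S,V=cv2.split(cv2.cvtColor(im,cv2.COLOR_BGR2HSV))
W=np.zeros(H.shape,bool);W[120:232,248:368]=1
M=dict(yellow=(H>22)&(H<32)&(S>200),blue=(H>100)&(H<125)&(S>120),green=(H>45)&(H<85)&(S>120))
for n,m in M.items(): print(n,rect(cast("top",big(m&W),.010)))
W2=np.zeros(H.shape,bool);W2[148:186,293:324]=1
b=W2&((V<85)|((H<14)&(S>195)&(V>150)));b=cv2.morphologyEx(b.astype(np.uint8),cv2.MORPH_CLOSE,np.ones((5,5)))
print("batt",rect(cast("top",big(b),.036)))
o=W2&(H<14)&(S>180)&(V>150);print("stripe",rect(cast("top",big(o),.036)))
```

```text
yellow (array([606. ,  84.5]), array([62.9, 62.3]), 1.428)
blue (array([538.1,  31.4]), array([61.8, 60.9]), 1.438)
green (array([588.9, -38.2]), array([62.3, 62. ]), 1.429)
batt (array([598.4,  24.8]), array([53.1, 43.5]), -0.11)
stripe (array([585.7,  26.2]), array([43.6, 11.3]), 1.447)
```

Call:
arm_command:
  rows:
    - [[75,0.26,0.6,0,0],[75,0.26,0.6,0,0],[75,0.26,0.6,0,0],[75,0.26,0.6,0,0],[75,0.26,0.6,0,0],[75,0.26,0.6,0,0],[75,0.26,0.6,0,0],[75,0.24,0.63,0,0.15],[75,0,0,-0.6,0],[75,0,0,-0.6,0]]

```text
t: 23.95
eef_pos: [0.5983, 0.0246, 0.1132]
tool_rot: [-0.0, 0.998, -0.059, 0.001]
contact_force: [0.2, -0.6, -0.3]
gripper_width: 0.88
grasp_force: 0.0
```

Call:
arm_command:
  rows:
    - [[75,0,0,-0.6,0],[75,0,0,-0.5,0],[75,0,0,-0.3,0],[75,0,0,-0.15,0],[75,0,0,0,0],[75,0,0,0,0],[75,0,0,0,0],[75,0,0,0,0],[75,0,0,0,0],[75,0,0,0,0]]

```text
t: 25.2
eef_pos: [0.5977, 0.0238, 0.0208]
tool_rot: [-0.0, 0.998, -0.06, 0.0]
contact_force: [-0.4, -0.4, -0.4]
gripper_width: 0.877
grasp_force: 0.0
```

Call:
arm_command:
  rows:
    - [[75,0,0,-0.12,0],[75,0,0,-0.09,0],[75,0,0,0,0],[35,0,0,0,0],[35,0,0,0,0],[35,0,0,0,0],[35,0,0,0,0],[35,0,0,0,0],[35,0,0,0,0],[35,0,0,0,0]]

```text
t: 26.45
eef_pos: [0.5981, 0.024, 0.0085]
tool_rot: [-0.0, 0.998, -0.06, 0.0]
contact_force: [-0.9, 1.4, 4.6]
gripper_width: 0.513
grasp_force: 42.3
```

Call:
arm_command:
  rows:
    - [[35,0,0,0.2,0],[35,0,0,0.5,0],[35,0,0,0.6,0],[35,0,0,0.4,0],[35,0,0,0,0],[35,0,0,0,0],[35,0,0,0,0],[35,0,0,0,0],[35,0,0,0,0],[35,0,0,0,0]]

```text
t: 27.7
eef_pos: [0.5976, 0.0238, 0.1099]
tool_rot: [0.0, 0.998, -0.06, -0.0]
contact_force: [0.0, -0.6, -1.0]
gripper_width: 0.506
grasp_force: 41.7
```

Call:
arm_command:
  rows:
    - [[35,-0.14,0.5,0,0],[35,-0.14,0.55,0,0],[35,-0.14,0.55,0,0.1],[35,-0.14,0.55,0,0.1],[35,-0.14,0.55,0,0.1],[35,-0.14,0.55,0,0],[35,-0.14,0.55,0,0],[35,-0.12,0.49,0,0],[35,0,0,-0.3,0],[35,0,0,-0.5,0]]

```text
t: 28.95
eef_pos: [0.5326, 0.2811, 0.062]
tool_rot: [-0.0, 0.999, -0.048, 0.001]
contact_force: [1.1, -0.8, -1.7]
gripper_width: 0.512
grasp_force: 41.8
```

Call:
arm_command:
  rows:
    - [[35,0,0,-0.4,0],[35,0,0,-0.2,0],[35,0,0,0,0],[35,0,0,0,0],[35,0,0,0,0],[35,0,0,0,0],[35,0,0,0,0],[35,0,0,0,0],[35,0,0,0,0],[35,0,0,0,0]]

```text
t: 30.2
eef_pos: [0.5317, 0.2811, 0.0261]
tool_rot: [0.0, 0.999, -0.048, -0.0]
contact_force: [-0.2, -0.7, -1.7]
gripper_width: 0.508
grasp_force: 41.7
```

Run:
```python
from h import *
im=cams.read_camera("scene");cv2.imwrite("pics/s2.png",cv2.resize(im[200:340,320:470,::-1],None,fx=4,fy=4,interpolation=cv2.INTER_CUBIC))
```

```text
(no output)
```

View pics/s2.png

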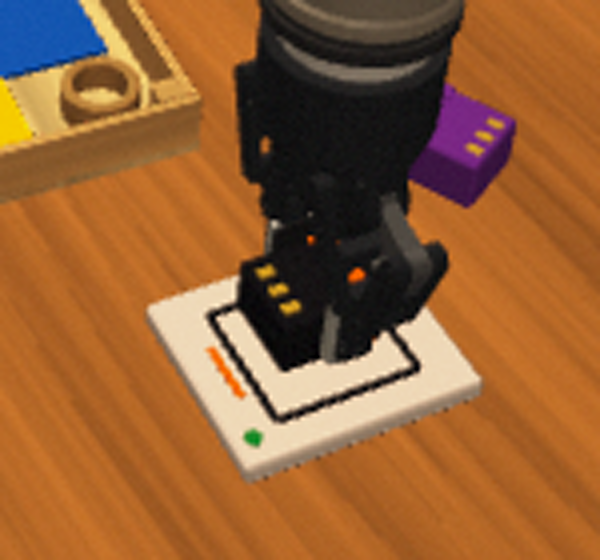

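The crop shows the battery at (300,300), just above the outline and square with it. I'll lower it, let go and check.

Call:
arm_command:
  rows:
    - [[35,0,0,-0.08,0],[35,0,0,-0.06,0],[35,0,0,-0.04,0],[35,0,0,-0.01,0],[35,0,0,0,0],[50,0,0,0,0],[60,0,0,0,0],[75,0,0,0,0],[75,0,0,0,0],[75,0,0,0,0]]

```text
t: 31.5
eef_pos: [0.5317, 0.2811, 0.0147]
tool_rot: [-0.0, 0.999, -0.048, 0.0]
contact_force: [-0.2, 0.9, -0.2]
gripper_width: 0.878
grasp_force: 0.0
```

Call:
arm_command:
  rows:
    - [[75,0,0,0.2,0],[75,0,0,0.5,0],[75,0,0,0.6,0],[75,0,0,0.6,0],[75,0,0,0.6,0],[75,-0.1,-0.5,0,0],[75,-0.1,-0.6,0,0],[75,-0.1,-0.6,0,0],[75,-0.1,-0.6,0,0],[75,-0.1,-0.6,0,0]]

```text
t: 32.75
eef_pos: [0.5016, 0.1061, 0.1656]
tool_rot: [-0.0, 0.999, -0.048, 0.001]
contact_force: [0.3, 0.0, 0.2]
gripper_width: 0.877
grasp_force: 0.0
```

Run:
```python
from h import *
print(get_obs()["eef_pos"])
im=cams.read_camera("top")[:,:,::-1].copy();cv2.imwrite("pics/top2.png",im)
H,S,V=cv2.split(cv2.cvtColor(im,cv2.COLOR_BGR2HSV))
W=np.zeros(H.shape,bool);W[178:227,158:207]=1
o=W&(H<14)&(S>180)&(V>150);print("stripe",rect(cast("top",big(o),.042)))
cv2.imwrite("pics/top2c.png",cv2.resize(im[150:290,140:510],None,fx=2.1,fy=2.1,interpolation=cv2.INTER_CUBIC))
```

```text
[0.50156835 0.10607034 0.16564182]
stripe (array([520.1, 295.7]), array([13.6, 10.4]), 1.327)
```

View pics/top2c.png

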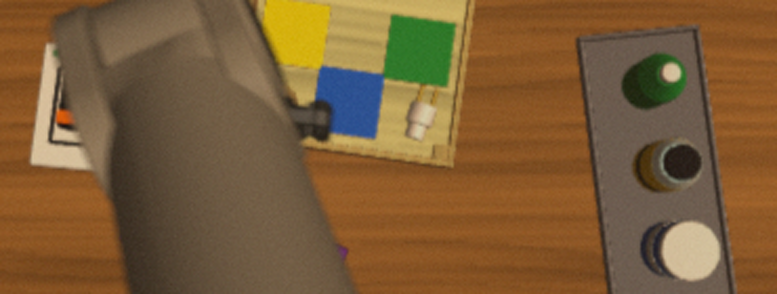

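The can, jar and bottle stand in the tray at (670,160), (690,250) and (660,75), but the arm hides the charger. I'll move over the can and check the battery from there before touching anything.

Call:
arm_command:
  rows:
    - [[75,-0.04,-0.5,0,0],[75,-0.04,-0.64,0,0],[75,-0.05,-0.64,0,0],[75,-0.05,-0.64,0,0],[75,-0.05,-0.64,0,0],[75,-0.05,-0.64,0,0],[75,-0.05,-0.64,0,0],[75,-0.05,-0.64,0,0],[75,-0.05,-0.64,0,0],[75,-0.04,-0.57,0,0]]

```text
t: 34.05
eef_pos: [0.4735, -0.2656, 0.1656]
tool_rot: [0.0, 0.999, -0.048, 0.001]
contact_force: [0.6, 0.1, -0.5]
gripper_width: 0.876
grasp_force: 0.0
```

Run:
```python
from h import *
im=cams.read_camera("top")[:,:,::-1].copy();cv2.imwrite("pics/top3.png",im)
print(get_obs()["eef_pos"])
H,S,V=cv2.split(cv2.cvtColor(im,cv2.COLOR_BGR2HSV))
W=np.zeros(H.shape,bool);W[178:227,158:207]=1
o=W&(H<14)&(S>180)&(V>150);print("stripe",rect(cast("top",big(o),.042)))
cv2.imwrite("pics/top3c.png",cv2.resize(im[160:245,140:230],None,fx=5,fy=5,interpolation=cv2.INTER_CUBIC))
```

```text
[ 0.47243434 -0.27097448  0.16568603]
stripe (array([518.5, 277. ]), array([50.3, 11.5]), 1.466)
```

View pics/top3c.png

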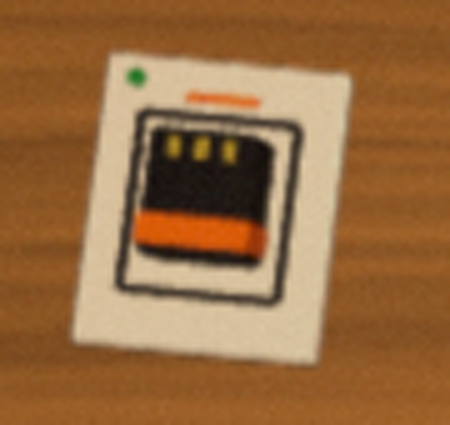

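The battery sits flat inside the outline in the crop, centre about (205,195), and measures about 3 mm and 0.01 rad off. The can goes back first.

Call:
arm_command:
  rows:
    - [[75,0,0,0,0],[75,0,0,-0.5,0],[75,0,0,-0.5,0],[75,0,0,-0.5,0],[75,0,0,-0.4,0],[75,0,0,-0.17,0],[75,0,0,0,0],[40,0,0,0,0],[40,0,0,0,0],[40,0,0,0,0]]

```text
t: 35.35
eef_pos: [0.4744, -0.2648, 0.0418]
tool_rot: [0.0, 0.999, -0.048, 0.001]
contact_force: [-1.6, 0.5, 6.6]
gripper_width: 0.549
grasp_force: 40.4
```

Call:
arm_command:
  rows:
    - [[40,0,0,0,0],[40,0,0,0.2,0],[40,0,0,0.5,0],[40,0,0,0.6,0],[40,0,0,0.6,0],[40,0,0,0.1,0],[40,0.2,0.5,0,0],[40,0.2,0.55,0,0],[40,0.2,0.55,0,0],[40,0.2,0.55,0,0]]

```text
t: 36.6
eef_pos: [0.5207, -0.134, 0.1593]
tool_rot: [-0.0, 0.999, -0.048, -0.001]
contact_force: [0.8, 0.3, -2.7]
gripper_width: 0.551
grasp_force: 42.2
```

Call:
arm_command:
  rows:
    - [[40,0.2,0.55,0,0],[40,0.2,0.55,0,0],[40,0.2,0.55,0,0],[40,0.2,0.55,0,0],[40,0.2,0.55,0,0],[40,0.2,0.55,0,0],[40,0.2,0.39,0,0],[40,0,0,0,0],[40,0,0,0,0],[40,0,0,0,0]]

```text
t: 37.85
eef_pos: [0.6052, 0.0845, 0.1603]
tool_rot: [0.0, 0.999, -0.049, -0.0]
contact_force: [-0.0, -0.6, -2.6]
gripper_width: 0.55
grasp_force: 42.2
```

Call:
arm_command:
  rows:
    - [[40,0,0,-0.4,0],[40,0,0,-0.5,0],[40,0,0,-0.5,0],[40,0,0,-0.3,0],[40,0,0,-0.1,0],[40,0,0,-0.06,0],[40,0,0,-0.03,0],[40,0,0,-0.01,0],[40,0,0,0,0],[40,0,0,0,0]]

```text
t: 39.1
eef_pos: [0.6059, 0.0862, 0.047]
tool_rot: [-0.0, 0.999, -0.048, 0.0]
contact_force: [0.2, -0.6, -0.8]
gripper_width: 0.547
grasp_force: 42.1
```

Call:
arm_command:
  rows:
    - [[50,0,0,0,0],[60,0,0,0,0],[75,0,0,0,0],[75,0,0,0,0],[75,0,0,0.3,0],[75,0,0,0.6,0],[75,0,0,0.6,0],[75,0,0,0.5,0],[75,-0.3,-0.5,0,0],[75,-0.32,-0.55,0,0]]

```text
t: 40.35
eef_pos: [0.5685, 0.0231, 0.1684]
tool_rot: [-0.0, 0.999, -0.047, 0.001]
contact_force: [-0.4, -0.4, -0.9]
gripper_width: 0.883
grasp_force: 0.0
```

Call:
arm_command:
  rows:
    - [[75,-0.32,-0.55,0,0],[75,-0.32,-0.55,0,0],[75,-0.32,-0.55,0,0],[75,-0.32,-0.55,0,0],[75,-0.32,-0.55,0,0],[75,-0.32,-0.55,0,0],[75,-0.32,-0.55,0,0],[75,-0.32,-0.55,0,0],[75,-0.32,-0.51,0,0],[75,0,0,0,0]]

```text
t: 41.6
eef_pos: [0.394, -0.274, 0.1677]
tool_rot: [0.001, 0.999, -0.05, 0.0]
contact_force: [0.5, -0.6, 0.3]
gripper_width: 0.88
grasp_force: 0.0
```

Run:
```python
from h import *
print(get_obs()["eef_pos"])
im=cams.read_camera("scene");cv2.imwrite("pics/s3.png",cv2.resize(im[90:330,220:460,::-1],None,fx=2.5,fy=2.5))
```

```text
[ 0.39403815 -0.27401076  0.1676756 ]
```

View pics/s3.png

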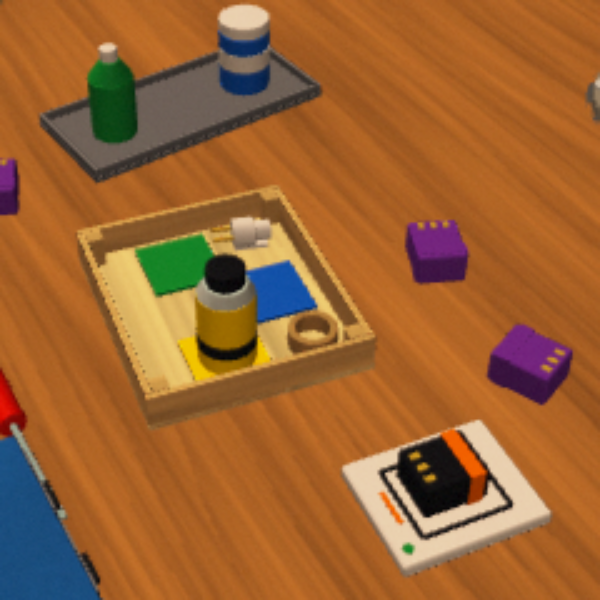

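In the crop the can stands upright on the yellow mat (225,315) and the battery lies inside the outline (440,475). Next is the jar.

Call:
arm_command:
  rows:
    - [[75,0,0,-0.5,0],[75,0,0,-0.5,0],[75,0,0,-0.5,0],[75,0,0,-0.4,0],[75,0,0,-0.24,0],[75,0,0,0,0],[45,0,0,0,0],[45,0,0,0,0],[45,0,0,0,0],[45,0,0,0,0]]

```text
t: 42.9
eef_pos: [0.3965, -0.2721, 0.0393]
tool_rot: [0.001, 0.999, -0.048, 0.001]
contact_force: [-0.3, -1.2, 7.0]
gripper_width: 0.613
grasp_force: 41.8
```

Call:
arm_command:
  rows:
    - [[45,0,0,0.2,0],[45,0,0,0.5,0],[45,0,0,0.6,0],[45,0,0,0.6,0],[45,0,0,0.1,0],[45,0.24,0.5,0,0],[45,0.24,0.5,0,0],[45,0.24,0.5,0,0],[45,0.24,0.5,0,0],[45,0.24,0.5,0,0]]

```text
t: 44.15
eef_pos: [0.4667, -0.1202, 0.1568]
tool_rot: [-0.0, 0.999, -0.048, -0.001]
contact_force: [0.1, -0.9, -3.5]
gripper_width: 0.607
grasp_force: 43.2
```

Call:
arm_command:
  rows:
    - [[45,0.24,0.5,0,0],[45,0.24,0.5,0,0],[45,0.24,0.5,0,0],[45,0.24,0.5,0,0],[45,0.24,0.55,0,0],[45,0,0,0,0],[45,0,0,0,0],[45,0,0,0,0],[45,0,0,0,0],[45,0,0,0,0]]

```text
t: 45.4
eef_pos: [0.5394, 0.031, 0.1581]
tool_rot: [0.0, 0.999, -0.048, 0.0]
contact_force: [-0.8, 0.0, -4.6]
gripper_width: 0.611
grasp_force: 43.3
```

Call:
arm_command:
  rows:
    - [[45,-0.02,0,-0.4,0],[45,0,0,-0.5,0],[45,0,0,-0.5,0],[45,0,0,-0.3,0],[45,0,0,-0.1,0],[45,0,0,-0.06,0],[45,0,0,-0.03,0],[45,0,0,-0.01,0],[45,0,0,0,0],[45,0,0,0,0]]

```text
t: 46.65
eef_pos: [0.5385, 0.0315, 0.0444]
tool_rot: [-0.0, 0.999, -0.048, 0.0]
contact_force: [0.3, -0.3, -2.3]
gripper_width: 0.609
grasp_force: 43.2
```

Call:
arm_command:
  rows:
    - [[55,0,0,0,0],[65,0,0,0,0],[75,0,0,0,0],[75,0,0,0,0],[75,0,0,0.3,0],[75,0,0,0.6,0],[75,0,0,0.6,0],[75,0,0,0.5,0],[75,0.03,-0.5,0,0],[75,0.03,-0.6,0,0]]

```text
t: 47.9
eef_pos: [0.5426, -0.0343, 0.1661]
tool_rot: [-0.0, 0.999, -0.047, 0.001]
contact_force: [-0.5, 0.0, 0.6]
gripper_width: 0.881
grasp_force: 0.0
```

Call:
arm_command:
  rows:
    - [[75,0.03,-0.6,0,0],[75,0.03,-0.6,0,0],[75,0.03,-0.6,0,0],[75,0.03,-0.6,0,0],[75,0.03,-0.6,0,0],[75,0.04,-0.6,0,0],[75,0,-0.1,0,0],[75,0,0,0,0],[75,0,0,0,0],[75,0,0,0,0]]

```text
t: 49.15
eef_pos: [0.5536, -0.255, 0.1643]
tool_rot: [-0.0, 0.999, -0.047, 0.0]
contact_force: [0.6, -0.3, -0.2]
gripper_width: 0.88
grasp_force: 0.0
```

Call:
arm_command:
  rows:
    - [[75,0,-0.03,-0.5,0],[75,0,0,-0.5,0],[75,0,0,-0.5,0],[75,0,0,-0.4,0],[75,0,0,-0.16,0],[75,0,0,0,0],[40,0,0,0,0],[40,0,0,0,0],[40,0,0,0,0],[40,0,0,0,0]]

```text
t: 50.4
eef_pos: [0.5543, -0.2583, 0.0419]
tool_rot: [0.0, 0.999, -0.048, 0.001]
contact_force: [-0.6, 1.0, 6.7]
gripper_width: 0.525
grasp_force: 40.5
```

Call:
arm_command:
  rows:
    - [[40,0,0,0.2,0],[40,0,0,0.5,0],[40,0,0,0.6,0],[40,0,0,0.6,0],[40,0,0,0.1,0],[40,0.08,0.5,0,0],[40,0.08,0.5,0,0],[40,0.08,0.5,0,0],[40,0.08,0.5,0,0],[40,0.08,0.5,0,0]]

```text
t: 51.65
eef_pos: [0.5764, -0.1073, 0.1593]
tool_rot: [-0.0, 0.999, -0.048, -0.001]
contact_force: [0.3, 0.4, -3.0]
gripper_width: 0.526
grasp_force: 41.4
```

Call:
arm_command:
  rows:
    - [[40,0.08,0.5,0,0],[40,0.1,0.5,0,0],[40,0,0.13,0,0],[40,0,0,0,0],[40,0,0,0,0],[40,0,0,0,0],[40,0,0,0,0],[40,0,0,0,0],[40,0,0,0,0],[40,0,0,0,0]]

```text
t: 52.9
eef_pos: [0.5881, -0.0404, 0.1605]
tool_rot: [0.0, 0.999, -0.048, 0.0]
contact_force: [-0.2, -0.3, -1.3]
gripper_width: 0.528
grasp_force: 41.4
```

Call:
arm_command:
  rows:
    - [[40,0.01,0.03,-0.4,0],[40,0,0,-0.5,0],[40,0,0,-0.5,0],[40,0,0,-0.3,0],[40,0,0,-0.1,0],[40,0,0,-0.06,0],[40,0,0,-0.03,0],[40,0,0,-0.01,0],[40,0,0,0,0],[40,0,0,0,0]]

```text
t: 54.15
eef_pos: [0.5891, -0.0387, 0.047]
tool_rot: [0.0, 0.999, -0.048, 0.0]
contact_force: [-0.7, 0.0, -0.2]
gripper_width: 0.527
grasp_force: 41.3
```

Call:
arm_command:
  rows:
    - [[50,0,0,0,0],[60,0,0,0,0],[75,0,0,0,0],[75,0,0,0,0],[75,0,0,0.3,0],[75,0,0,0.6,0],[75,0,0,0.6,0],[75,0,0,0.6,0],[75,-0.1,-0.5,0,0],[75,-0.1,-0.6,0,0]]

```text
t: 55.4
eef_pos: [0.5773, -0.1045, 0.1747]
tool_rot: [-0.0, 0.999, -0.047, 0.001]
contact_force: [1.1, -0.7, 0.6]
gripper_width: 0.876
grasp_force: 0.0
```

Call:
arm_command:
  rows:
    - [[75,-0.1,-0.6,0,0],[75,-0.1,-0.6,0,0],[75,-0.1,-0.6,0,0],[75,-0.1,-0.6,0,0],[75,0,-0.4,0,0],[75,0,0,0,0],[75,0,0,0,0],[75,0,0,0,0],[75,0,0,0,0],[75,0,0,0,0]]

```text
t: 56.65
eef_pos: [0.5528, -0.2722, 0.1725]
tool_rot: [-0.0, 0.999, -0.047, -0.0]
contact_force: [-0.3, -0.8, 0.5]
gripper_width: 0.877
grasp_force: 0.0
```

Run:
```python
from h import *
im=cams.read_camera("top")[:,:,::-1].copy();cv2.imwrite("pics/top4.png",im)
cv2.imwrite("pics/top4c.png",cv2.resize(im[110:245,145:385],None,fx=3.3,fy=3.3,interpolation=cv2.INTER_CUBIC))
```

```text
(no output)
```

View pics/top4c.png

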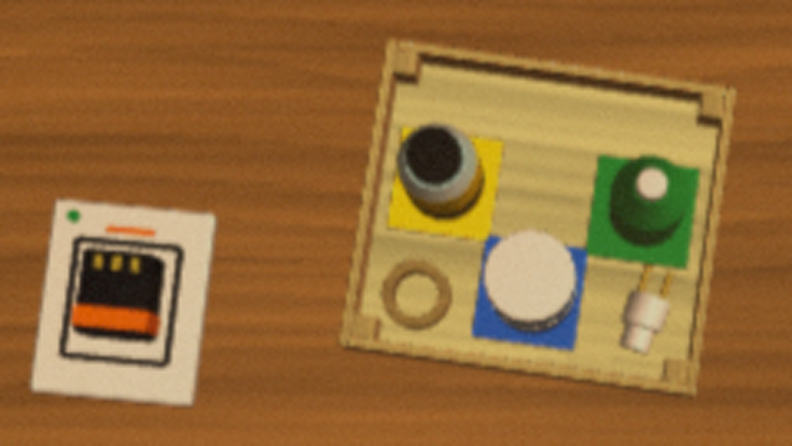

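The crop shows all four in place: can (433,155), jar (530,276) and bottle (652,183) upright on their mats, and the battery inside the outline. The caps are within about 3 mm of where they started, so I'm handing in.

```bash
python3 -c "
from station import job;print(job.hand_in())"
```

```text
the job is handed in; nothing more can be done
None
```

The job is handed in, with no verdict returned: in the last picture the battery lies inside the charger outline, and the can, jar and bottle stand upright on their own mats, caps within about 3 mm of where they started.

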